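# Let two film canisters out of the gate dispenser

## Robot

A 6-joint arm with a two-finger parallel gripper is mounted at the origin on the work surface. World frame = base frame: x ahead of the robot, y to its left, z up, the work surface at z = 0. Lengths are in m, angles in degrees, forces in N, time in s.
With the tool pointing down it reaches from about 0.25 to 0.8 m from the base axis. Payload 3.9 kg.
Tool frame: the origin (TCP) lies at the very end of the fingers, on their centre line; the grasp point (between the pads) lies 19 mm behind it; z points along the fingers, y is the line along which they close (so a half turn about z gives the same grasp; the last joint's range is limited). The gripper opens to 85 mm and grips with 20 to 120 N. Pads are 22 mm wide; open, the fingers measure 114 mm over their backs; the gripper's body (76 mm by 85 mm) begins 54 mm behind the grasp point. The pads swing forward as they close: fully open they stand 13 mm farther back than shut.
Start: joints at [-68.583, 14.897, -7.913, 67.191, 0, 90], TCP at [0.192, -0.489, 0.2] pointing down, gripper open.
Joint ranges: [-159.42, 159.42], [-47.68, 98.78], [-73.54, 78.23], [-108.79, 121.32], [-90, 84.71], [-180, 180]. Speed limits (degrees/s): [147.25, 147.25, 180, 180, 180, 180].

## Interface

Orientations are given as a 3x3 rotation matrix whose columns are the frame's x, y, z axes.
In Python, from rig import env, get_image, finder gives the robot as it stands.
- The arm moves only by the tool apply_moves, never from a script. Its argument "commands" is a list that holds one entry, the list of rows, each a list of 6 numbers: the shift along the tool's x, y, z in mm, then the turn, a rotation vector about the tool's x, y, z in degrees. In form: [[[tx, ty, tz, wx, wy, wz], ...]]. A call has 1 to 8 rows; each row is the pose to reach, as a shift and turn from the pose commanded when the call began, along the tool's axes at that moment; what a row does not reach only later rows make up. A row lasts 1/8 s, in which the tool goes at most 62.5 mm and 10.7 degrees, less where a joint would pass 70% of its speed; a pose out of reach is approached as far as the arm can. A call with a gripper value outside its range is refused whole. "jaw" is the finger opening in mm, from 0 to 85.4, set as the call begins (left out, the last holds). The fingers move at their own pace and stop on an object; "squeeze" is the grip in N (left out, the last holds). Time passes only in rows, so rows that repeat a pose let the fingers close. It gives the time, the measured TCP pose, the force, the opening and the grip force at its end, in the units of the state.
- env.get_obs(): the state, without advancing time (a new reading comes with each control period).
- get_image(name): name is "side" or "top"; returns a dict with "pixels" (420x560x3 uint8, red, green, blue), "fx", "fy", "cx", "cy" (pixels), "k1" (the pictures are not rectified: a ray, as slopes to the right and down, at radius r is drawn at 1 + k1 r^2 times it, then the intrinsics apply), "origin" and "attitude" of the camera in the world. Camera axes: x right, y down, z forward; pixel columns grow to the right and rows downward; lengths in m; the calibration is good to about 2 mm. A picture is of the moment at which its call begins. There is no depth.
- env.hand_in(): hands the job in; it is judged then, once.
Trained networks look in a picture, given as the dict that the camera call returned (one of the last four; its "shot" number tells which), for a name from the list of things; names that differ only in an ending like _2 or _b are one class to them, and where a whole thing is asked for, a point or a joint stands for the part that bears it (a point fixed in the world has none). Each returns a list of dicts, best first, with "conf" (0 to 1); they miss things now and then, are a little off and sometimes report something else, mostly with a low value. They report only what shows in the picture. A call takes as long as a camera call.
- finder.outline_of(picture, query): "region" (420x560 bool, what is visible of it) and "extent" ([left, top, right, bottom] in pixels, round what is visible of it).
- finder.pinpoint(picture, query): "at" ([column, row] in pixels: a listed point, or the origin of a listed thing).
The state is a dict: "t": time; "q": joint angles; "dq": joint speeds; "effort": joint torques, N m; "position": TCP position; "orientation": TCP orientation; "ft_force": force on the tool from outside, world axes, zero at the start; "ft_torque": the same for the moment, N m; "width": finger opening in m; "grasp_force": force on a finger pad.
Only numpy, scipy, OpenCV 4.12 (cv2) and the standard library are available. Lean on these libraries where they do the work, as an engineer would, in place of code of your own. Each camera call takes 0.05 s, during which the arm holds its last target. There are 200 camera calls.

## Task

In the three-lane film dispenser, press down the red rear paddles of the lanes that hold the yellow and the blue canister, far enough and long enough that each gate lifts and its canister rolls down into the front pocket; keep the black canister behind its gate. Then let the paddles come back up so that all the gates are closed. Work the paddles only: do not touch the canisters or the gates, lift nothing, and leave the other things on the shelf where they are.

Things in the scene. Friction and masses are not known exactly. Their poses are not given: they have to be found in the camera images.
- dispenser: White ramp dispenser fixed to the shelf, 246 mm long, 186 wide, 95 tall. Origin on the shelf under its middle; x points from the low front (facing roughly to the robot) to the rear, y to its left, z up. Three lanes with centre lines at y = +60 (left), 0 (middle), -60 mm (right), 54 mm clear between thin clear dividers. In each lane a red rocking lever: grey gate in front, paddle at the rear.
- pocket (a point): Middle of the front pocket, which is the low end of all lanes before the clear front stop (50 mm tall): at x = -103, y = 0, z = 40 mm of the dispenser, where the centre of a canister that has rolled out comes to rest (at its own lane's y). Its axes are the dispenser's. The ramp falls to the front at 0.22 rad, so a freed canister rolls here by itself in about a second.
- lever_left (a joint): Angle of the left lever, rad: 0 = at rest, gate closed; grows as the rear paddle goes down, to a stop at 0.45. The canister passes from about 0.32 on. A spring brings it back to 0 when let go; pressing takes about 1.4 N at first and 4 N at the stop. Its axle lies across the lane at x = +25 mm of the dispenser, 85 mm up; its 10 mm wide front arm runs above the canister.
- paddle_left (a point): Press point on top of the left lever's flat red paddle (44 mm wide, 55 long, 6 thick), at x = +90 mm on the lane's centre line, 65 mm behind the axle. 88 mm above the shelf at rest; fully pressed, 28 mm lower and 5 mm farther forward. Below the paddle is only a plinth 30 mm high; above and behind it is free. z is the paddle's upward normal.
- gate_left (a point): Grey gate plate of the left lane, 48 mm wide, 40 mm tall, 3 mm thick, hanging from the front end of the lever at x = -50 mm of the dispenser; origin at the middle of its upper edge, z up when closed.
- lever_middle (a joint): Angle of the middle lever, rad: 0 = at rest, gate closed; grows as the rear paddle goes down, to a stop at 0.45. The canister passes from about 0.32 on. A spring brings it back to 0 when let go; pressing takes about 1.4 N at first and 4 N at the stop. Its axle lies across the lane at x = +25 mm of the dispenser, 85 mm up; its 10 mm wide front arm runs above the canister.
- paddle_middle (a point): Press point on top of the middle lever's flat red paddle (44 mm wide, 55 long, 6 thick), at x = +90 mm on the lane's centre line, 65 mm behind the axle. 88 mm above the shelf at rest; fully pressed, 28 mm lower and 5 mm farther forward. Below the paddle is only a plinth 30 mm high; above and behind it is free. z is the paddle's upward normal.
- gate_middle (a point): Grey gate plate of the middle lane, 48 mm wide, 40 mm tall, 3 mm thick, hanging from the front end of the lever at x = -50 mm of the dispenser; origin at the middle of its upper edge, z up when closed.
- lever_right (a joint): Angle of the right lever, rad: 0 = at rest, gate closed; grows as the rear paddle goes down, to a stop at 0.45. The canister passes from about 0.32 on. A spring brings it back to 0 when let go; pressing takes about 1.4 N at first and 4 N at the stop. Its axle lies across the lane at x = +25 mm of the dispenser, 85 mm up; its 10 mm wide front arm runs above the canister.
- paddle_right (a point): Press point on top of the right lever's flat red paddle (44 mm wide, 55 long, 6 thick), at x = +90 mm on the lane's centre line, 65 mm behind the axle. 88 mm above the shelf at rest; fully pressed, 28 mm lower and 5 mm farther forward. Below the paddle is only a plinth 30 mm high; above and behind it is free. z is the paddle's upward normal.
- gate_right (a point): Grey gate plate of the right lane, 48 mm wide, 40 mm tall, 3 mm thick, hanging from the front end of the lever at x = -50 mm of the dispenser; origin at the middle of its upper edge, z up when closed.
- yellow_canister: Yellow film canister, cylinder 31 mm across, 50 mm long, about 30 g, lying across one of the three lanes (which one varies) against the closed gate, its centre then near x = -33, z = 55 mm of the dispenser; origin at its centre, its own y along its length. It rolls.
- blue_canister: Blue film canister, cylinder 31 mm across, 50 mm long, about 30 g, lying across one of the three lanes (which one varies) against the closed gate, its centre then near x = -33, z = 55 mm of the dispenser; origin at its centre, its own y along its length. It rolls.
- black_canister: Black film canister, cylinder 31 mm across, 50 mm long, about 30 g, lying across one of the three lanes (which one varies) against the closed gate, its centre then near x = -33, z = 55 mm of the dispenser; origin at its centre, its own y along its length. It rolls.
- dish: Heavy black ceramic dish fixed at the right of the table, 200 mm across, 20 mm tall, floor 5 mm thick; origin at the centre of its underside.
- filter_wrench: steel filter wrench, 115 mm long, lying in the dish; origin at its underside. Bystander.
- blower: dark silicone air blower, 48 mm wide bulb with a nozzle, 85 mm tall, standing in the dish; origin at the centre of its underside. Bystander.
- uv_filter: round UV filter, 52 mm across, 7 mm thick, lying in the dish; origin at the centre of its underside. Bystander.
- lens: black lens with a thin orange band, 66 mm across, 72 mm tall, standing close to the left side of the dispenser; origin at the centre of its underside. Bystander.
- lens_cap: black lens cap, 58 mm across, 9 mm thick, lying close to the right side of the dispenser; origin at the centre of its underside. Bystander.
- step_ring: brass step ring, 68 mm outside, 54 mm inside, 12 mm thick, lying behind the dispenser; origin at the centre of its underside. Bystander.
- lens_brush: lens brush, 150 mm long, lying at the left of the table; origin at its underside. Bystander.

How it is judged (in metres and radians):
At the end, for the whole second after the job is handed in: Yellow and blue canisters lie still in the front pocket (centres 85 to 120 mm ahead of the dispenser's origin, under 55 mm up); the black one lies still in its lane behind the gate (centre at most 45 mm ahead of the origin); all three levers are within 0.06 rad of rest (x of yellow_canister in the frame of dispenser between -0.12 and -0.085 m and z of each of yellow_canister, blue_canister in the frame of dispenser below 0.055 m and y of yellow_canister in the frame of dispenser between -0.09 and 0.09 m and x of blue_canister in the frame of dispenser between -0.12 and -0.085 m and y of blue_canister in the frame of dispenser between -0.09 and 0.09 m and x of black_canister in the frame of dispenser between -0.045 and 0.04 m and z of black_canister in the frame of dispenser below 0.075 m and y of black_canister in the frame of dispenser between -0.09 and 0.09 m and value of joint each of lever_left, lever_middle, lever_right below 0.06 rad and linear speed of each of yellow_canister, blue_canister, black_canister below 0.03 m/s); the robot touches nothing.
It fails at once if a canister is touched by the robot (contact force between any of yellow_canister, blue_canister, black_canister and the fingers above 0.5 N or contact force between any of yellow_canister, blue_canister, black_canister and the arm above 0.5 N).
It fails at once if a gate is touched by the robot instead of being raised by its paddle (contact force between any of lever_left_c3, lever_middle_c3, lever_right_c3 and the fingers above 0.5 N or contact force between any of lever_left_c3, lever_middle_c3, lever_right_c3 and the arm above 0.5 N).
It fails at once if a canister is lifted off the ramp (z of any of yellow_canister, blue_canister, black_canister in the frame of dispenser above 0.1 m).
It fails at once if the black canister gets past its gate (x of black_canister in the frame of dispenser below -0.055 m).
It fails at once if a bystander is moved more than 30 mm (distance of any of filter_wrench, blower, uv_filter, lens, lens_cap, step_ring, lens_brush from where it was at the start of the episode above 0.03 m).
It also fails if it takes over 38 s, if anything falls off the work surface, if the arm or the gripper's body presses on something with over 40 N, if the wrist force passes 120 N, or if a joint passes its speed limit or range.

## Working session

There is one attempt and no reset: what is moved stays moved. The work goes in short steps, Python scripts to look and compute and a tool call to move; the robot and the scene stay as the last step left them, time stands still between calls to the robot, and variables do not carry over. Pictures are saved under pics/ and viewed, at most 10 in all, crops included, and the job is handed in when it is done.

Besides the shell and the picture viewer there is one more tool, called after ">>>" as a command line: name --argument value ..., lists and objects as JSON in quotes. apply_moves: Moves the arm, as the interface text tells. Its arguments: {"type":"object","properties":{"commands":{"type":"array","items":{"type":"array","items":{"type":"array","items":{"type":"number"}}}},"jaw":{"type":"number"},"squeeze":{"type":"number"}},"required":["commands"]}

```bash
mkdir -p pics; cat > h.py <<'E'
import numpy as np, cv2
from rig import env, get_image, finder
def ray(im,p):
    k=np.array([[im['fx'],0,im['cx']],[0,im['fy'],im['cy']],[0,0,1.]])
    d=np.array([(p[0]-im['cx'])/im['fx'],(p[1]-im['cy'])/im['fy']]); u=d.copy()
    for _ in range(20): u=d/(1+im['k1']*(u@u))
    return np.array(im['origin']),np.array(im['attitude'])@np.array([u[0],u[1],1])
def at_z(im,p,z):
    o,d=ray(im,p); return o+d*(z-o[2])/d[2]
def tri(a,p,b,q):
    o1,d1=ray(a,p);o2,d2=ray(b,q)
    s=np.linalg.lstsq(np.c_[d1,-d2],o2-o1,rcond=None)[0]
    x,y=o1+s[0]*d1,o2+s[1]*d2
    return (x+y)/2,np.linalg.norm(x-y)
E
python3 - <<'E'
from h import *
np.set_printoptions(precision=4,suppress=True)
T=get_image('top');S=get_image('side')
for n,i in(('top',T),('side',S)): cv2.imwrite(f'pics/{n}0.png',i['pixels'][:,:,::-1]); print(n,np.array(i['origin']),np.array(i['attitude'])[:,2])
Z=dict(dispenser=0,paddle_left=.088,paddle_middle=.088,paddle_right=.088,yellow_canister=.055,blue_canister=.055,black_canister=.055)
for n,z in Z.items():
    a=finder.pinpoint(T,n);b=finder.pinpoint(S,n)
    for l,i,r in(('T',T,a),('S',S,b)):
        for x in r[:2]: print(n,l,round(x['conf'],2),np.round(x['at'],1),at_z(i,x['at'],z))
    if a and b: print('   tri',*tri(T,a[0]['at'],S,b[0]['at']))
print(env.get_obs()['orientation'],env.get_obs()['t'])
E
```

```text
top [ 0.4007 -0.034   1.4877] [ 0.0986 -0.0104 -0.9951]
side [ 0.3232 -1.0225  1.3208] [ 0.1409  0.623  -0.7694]
dispenser T 0.97 [268.4 199.3] [ 0.5681 -0.0197  0.    ]
dispenser S 0.89 [286.1 232.9] [ 0.5693 -0.026   0.    ]
   tri [ 0.5699 -0.0198 -0.0082] 0.0018550647032259998
paddle_left T 0.93 [249.3 160.4] [0.6735 0.0333 0.088 ]
paddle_left S 0.96 [307.9 191.2] [0.6578 0.0496 0.088 ]
paddle_left S 0.75 [276.5 193.4] [0.5615 0.0644 0.088 ]
   tri [0.6611 0.033  0.1078] 0.016929338945634028
paddle_middle S 0.71 [316.8 206.1] [ 0.6676 -0.0155  0.088 ]
paddle_middle S 0.41 [308.1 417. ] [ 0.4735 -0.6181  0.088 ]
paddle_right T 0.82 [288.9 162.1] [ 0.6665 -0.0823  0.088 ]
paddle_right T 0.29 [271.2 231.9] [ 0.4636 -0.027   0.088 ]
paddle_right S 0.94 [320.6 223.7] [ 0.6595 -0.0837  0.088 ]
   tri [ 0.6635 -0.082   0.0859] 0.006634922069210088
yellow_canister T 0.41 [289.2 203.4] [ 0.5485 -0.0817  0.055 ]
yellow_canister S 0.55 [273.6 203.9] [0.549  0.0529 0.055 ]
yellow_canister S 0.5 [283.6 239. ] [ 0.5464 -0.0878  0.055 ]
   tri [ 0.5274 -0.0762  0.2069] 0.010944225944413256
blue_canister T 0.49 [269.5 204.5] [ 0.5463 -0.0233  0.055 ]
blue_canister S 0.58 [276.1 220.3] [ 0.5413 -0.0131  0.055 ]
blue_canister S 0.2 [307.8 415.3] [ 0.4779 -0.6033  0.055 ]
   tri [ 0.5421 -0.0231  0.0675] 0.00584447054883251
black_canister T 0.7 [250.7 209.6] [0.5322 0.0326 0.055 ]
black_canister S 0.4 [273.3 204.7] [0.5473 0.0499 0.055 ]
   tri [0.5367 0.0309 0.0777] 0.013161602568972383
[[ 0.9309  0.3652 -0.    ]
 [ 0.3652 -0.9309 -0.    ]
 [-0.      0.     -1.    ]] 0.8
```

View pics/top0.png

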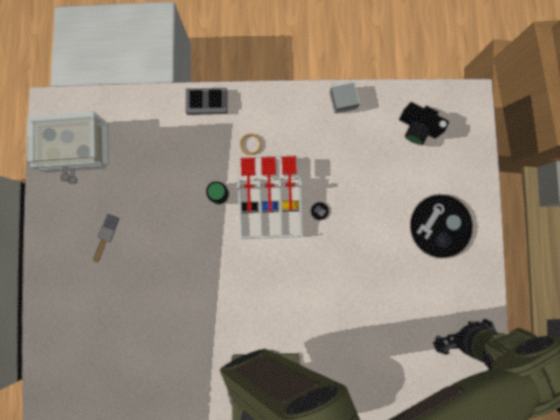

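View pics/side0.png

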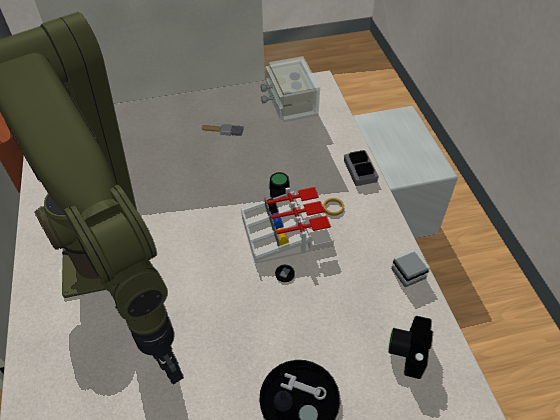

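The lanes, left to right, hold black (250,207), blue (270,207) and yellow (291,206). The red paddles are at about (249,166), (269,166) and (289,164), so I'll press the middle and right ones. Next I'll refine their positions from the red blobs.

```bash
python3 - <<'E'
from h import *
np.set_printoptions(precision=4,suppress=True)
T=get_image('top');S=get_image('side')
for n,i in(('T',T),('S',S)):
    p=i['pixels'].astype(int); m=((p[...,0]>120)&(p[...,1]<70)&(p[...,2]<70)).astype(np.uint8)
    m=cv2.morphologyEx(m,cv2.MORPH_OPEN,np.ones((5,5),np.uint8))
    k,l,s,c=cv2.connectedComponentsWithStats(m)
    for j in range(1,k):
        if 300>c[j][1]>120 and s[j][4]>40: print(n,c[j],s[j],at_z(i,c[j],.088))
for n in ('gate_left','gate_middle','gate_right'):
    for x in finder.pinpoint(T,n)[:1]: print(n,x['conf'],np.array(x['at']),at_z(T,x['at'],.08))
x=T['pixels'][140:250,225:325,::-1]; cv2.imwrite('pics/c1.png',cv2.resize(x,None,fx=5.4,fy=5.4,interpolation=cv2.INTER_CUBIC))
E
```

```text
T [288.9447 164.9954] [283 157  13  17 217] [ 0.6579 -0.0823  0.088 ]
T [247.5 166.5] [242 159  12  16 192] [0.6556 0.0388 0.088 ]
T [268.0657 165.7277] [262 158  13  17 213] [ 0.6568 -0.0213  0.088 ]
S [308.     193.0875] [300 188  17  11 160] [0.656 0.042 0.088]
S [313.4545 207.483 ] [305 202  18  12 176] [ 0.6563 -0.0183  0.088 ]
S [319.0314 222.466 ] [310 217  19  12 191] [ 0.6564 -0.0782  0.088 ]
gate_left 0.78 [246.1 211.4] [0.5249 0.0449 0.08  ]
gate_middle 0.62 [270.3 212.1] [ 0.5215 -0.0254  0.08  ]
gate_right 0.74 [291.7 210.8] [ 0.5242 -0.0877  0.08  ]
```

View pics/c1.png

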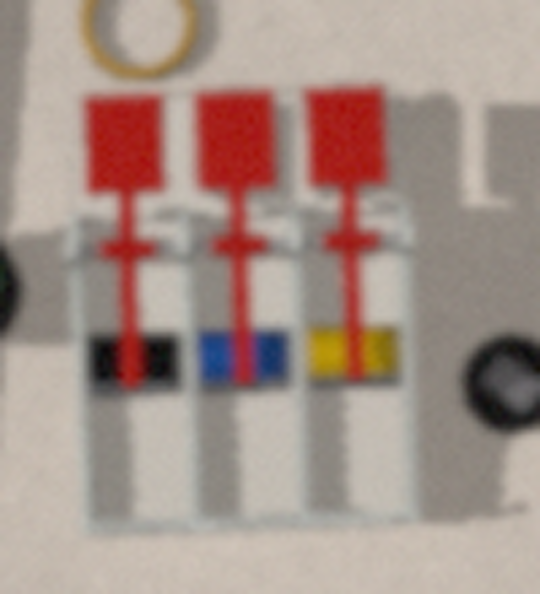

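Middle is blue and right is yellow, with paddles at (0.657,-0.020) and (0.657,-0.080), 0.6 to 1° from square. I'll press both at once with the fingers about 60 mm apart, one on each paddle.

>>> apply_moves --commands '[[[60,-24,0,0,0,3],[120,-48,0,0,0,6],[180,-72,0,0,0,9],[240,-96,0,0,0,12],[300,-120,0,0,0,15],[350,-140,0,0,0,18],[400,-161,0,0,0,20],[400,-161,0,0,0,20]]]' --jaw 46

```text
t: 2.05
position: [0.508, -0.1901, 0.1993]
orientation: [[1.0, 0.031, 0.001], [0.031, -1.0, 0.0], [0.001, -0.0, -1.0]]
ft_force: [-0.1, -0.5, 0.9]
width: 0.0458
grasp_force: 0.0
```

>>> apply_moves --commands '[[[40,-35,0,0,0,0],[80,-70,0,0,0,0],[120,-105,0,0,0,0],[153,-135,0,0,0,0],[153,-135,35,0,0,0],[153,-135,65,0,0,0],[153,-135,75,0,0,0],[153,-135,75,0,0,0]]]'

```text
t: 3.05
position: [0.6542, -0.0549, 0.1244]
orientation: [[1.0, 0.024, -0.001], [0.024, -1.0, -0.0], [-0.001, -0.0, -1.0]]
ft_force: [-0.1, -0.4, 0.4]
width: 0.0457
grasp_force: 0.0
```

```bash
python3 - <<'E'
from h import *
S=get_image('side');T=get_image('top')
a=S['pixels'][150:270,210:370,::-1];b=T['pixels'][130:250,200:360,::-1]
cv2.imwrite('pics/c2.png',cv2.resize(np.hstack([a,b]),None,fx=2.5,fy=2.5,interpolation=cv2.INTER_CUBIC))
o=env.get_obs();print(o['position'],o['ft_force'],o['t'])
E
```

```text
[ 0.65560835 -0.05470804  0.12604357] [0.26470139 0.07191094 0.35959165] 3.15
```

View pics/c2.png

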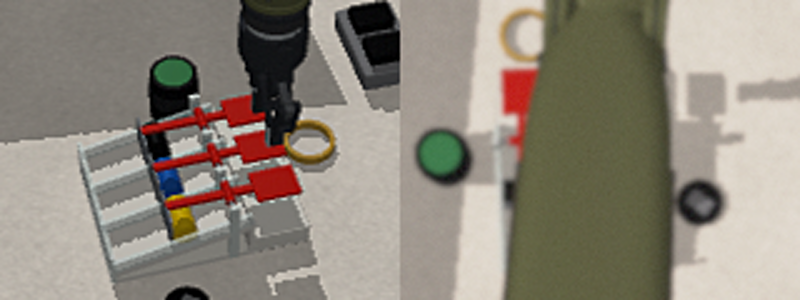

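The near fingertip shows at about side pixel (320,206). I'll compare that with where the tips should project.

```bash
python3 - <<'E'
from h import *
S=get_image('side');A=np.array(S['attitude'])
def pj(X):
    c=A.T@(np.array(X)-S['origin']);u=c[:2]/c[2];u=u*(1+S['k1']*(u@u));return np.round([u[0]*S['fx']+S['cx'],u[1]*S['fy']+S['cy']],1)
for y in(-.025,-.055,-.085):
    for z in(.126,.136,.088): print(y,z,pj([.6556,y,z]))
a=S['pixels'][165:235,275:365,::-1]
cv2.imwrite('pics/c3.png',cv2.resize(a,None,fx=8,fy=8,interpolation=cv2.INTER_CUBIC))
E
```

```text
-0.025 0.126 [314.3 200.8]
-0.025 0.136 [314.5 198.6]
-0.025 0.088 [313.8 209.2]
-0.055 0.126 [317.2 208.3]
-0.055 0.136 [317.3 206.1]
-0.055 0.088 [316.6 216.6]
-0.085 0.126 [320. 216.]
-0.085 0.136 [320.2 213.8]
-0.085 0.088 [319.4 224.3]
```

View pics/c3.png

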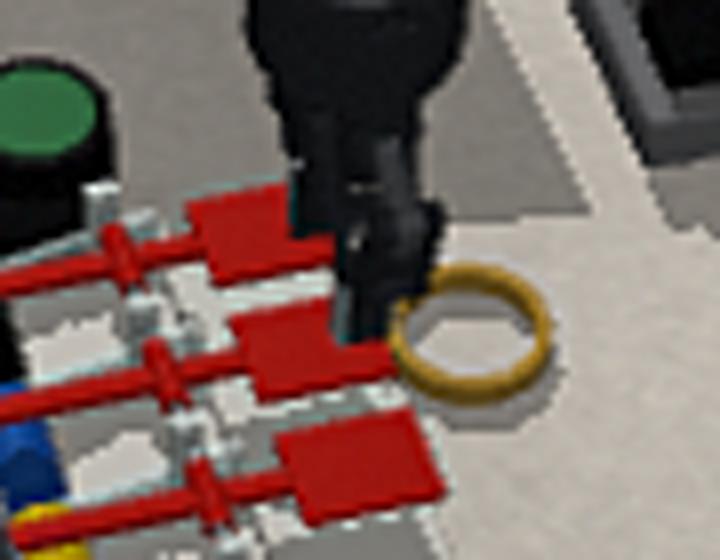

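The tips appear about 5 px higher than predicted, so either they sit farther back at this opening or there is a y offset. I'll come down to just above the paddles and look again.

>>> apply_moves --commands '[[[1,-3,10,0,0,0],[1,-3,20,0,0,0],[1,-3,30,0,0,0],[1,-3,30,0,0,0]]]'

```text
t: 3.7
position: [0.6546, -0.0509, 0.093]
orientation: [[1.0, 0.025, -0.003], [0.025, -1.0, 0.0], [-0.003, -0.0, -1.0]]
ft_force: [-0.2, 0.3, -0.5]
width: 0.0462
grasp_force: 0.0
```

```bash
python3 - <<'E'
from h import *
S=get_image('side')
o=env.get_obs();print(o['position'],o['ft_force'],o['width'],o['t'])
a=S['pixels'][165:235,275:365,::-1]
cv2.imwrite('pics/c4.png',cv2.resize(a,None,fx=8,fy=8,interpolation=cv2.INTER_CUBIC))
E
```

```text
[ 0.65518033 -0.05095295  0.09375478] [-0.5056598   0.08169416 -0.06050955] 0.04586011476141022 3.75
```

View pics/c4.png

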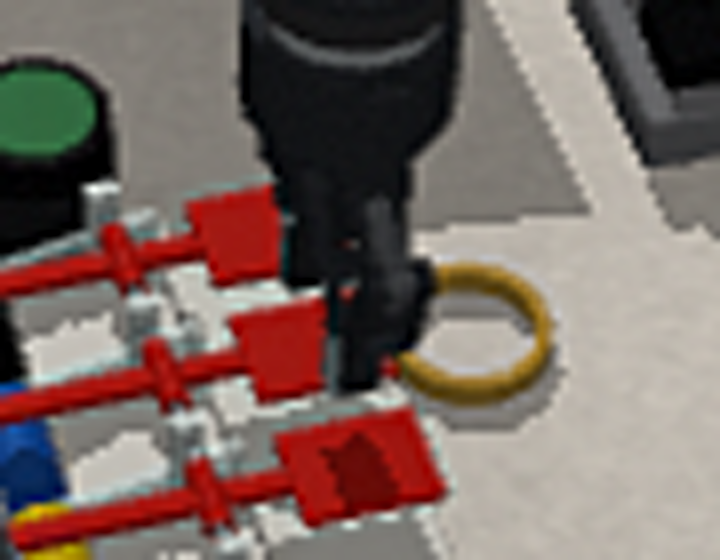

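Columns match the fingers at y of about -0.02 and -0.08. The rows say the tips are still well above the paddles. I'll descend in small steps and watch the force.

>>> apply_moves --commands '[[[0,0,4,0,0,0],[0,0,8,0,0,0],[0,0,12,0,0,0],[0,0,12,0,0,0]]]'

```text
t: 4.25
position: [0.6555, -0.0511, 0.0821]
orientation: [[1.0, 0.025, -0.001], [0.025, -1.0, 0.0], [-0.001, -0.0, -1.0]]
ft_force: [0.2, -0.3, -0.1]
width: 0.0464
grasp_force: 0.0
```

>>> apply_moves --commands '[[[0,0,3,0,0,0],[0,0,6,0,0,0],[0,0,9,0,0,0],[0,0,9,0,0,0]]]'

```text
t: 4.75
position: [0.6555, -0.051, 0.0732]
orientation: [[1.0, 0.025, -0.001], [0.025, -1.0, 0.0], [-0.001, -0.0, -1.0]]
ft_force: [-0.6, -0.0, 0.3]
width: 0.046
grasp_force: 0.0
```

```bash
python3 - <<'E'
from h import *
S=get_image('side')
o=env.get_obs();print(o['position'],o['ft_force'],o['width'],o['t'])
a=S['pixels'][165:235,265:355,::-1]
cv2.imwrite('pics/c5.png',cv2.resize(a,None,fx=8,fy=8,interpolation=cv2.INTER_CUBIC))
E
```

```text
[ 0.65566957 -0.05104108  0.07338289] [0.74149519 0.40151896 0.38149206] 0.04585032086059006 4.8
```

View pics/c5.png

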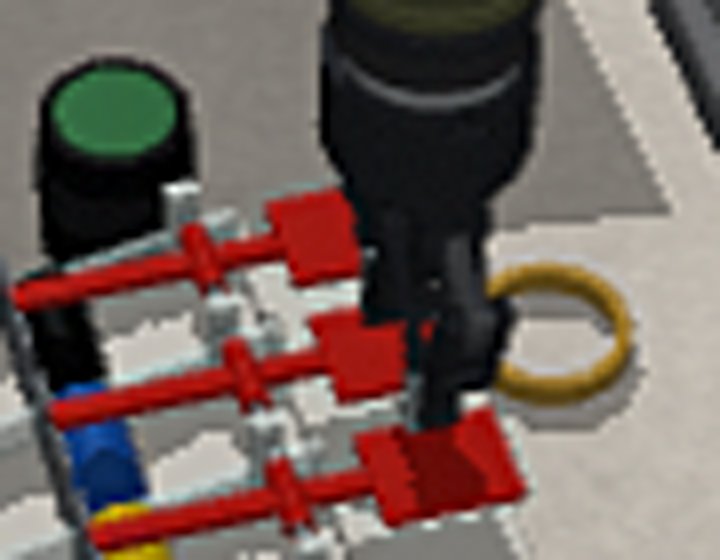

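The tips are centred in column on the middle and right paddles, still 10 to 20 mm up, and there is no contact force. Down further.

>>> apply_moves --commands '[[[0,0,3,0,0,0],[0,0,6,0,0,0],[0,0,9,0,0,0],[0,0,9,0,0,0]]]'

```text
t: 5.3
position: [0.6555, -0.051, 0.0642]
orientation: [[1.0, 0.025, -0.001], [0.025, -1.0, 0.0], [-0.001, -0.0, -1.0]]
ft_force: [-0.4, 0.1, -1.0]
width: 0.0457
grasp_force: 0.0
```

>>> apply_moves --commands '[[[0,0,3,0,0,0],[0,0,6,0,0,0],[0,0,9,0,0,0],[0,0,9,0,0,0]]]'

```text
t: 5.8
position: [0.6555, -0.051, 0.0552]
orientation: [[1.0, 0.025, -0.001], [0.025, -1.0, 0.0], [-0.001, -0.0, -1.0]]
ft_force: [0.9, 0.6, -0.2]
width: 0.0458
grasp_force: 0.0
```

```bash
python3 - <<'E'
from h import *
S=get_image('side')
o=env.get_obs();print(o['position'],o['ft_force'],o['ft_torque'],o['width'],o['t'])
a=S['pixels'][165:235,265:355,::-1]
cv2.imwrite('pics/c6.png',cv2.resize(a,None,fx=8,fy=8,interpolation=cv2.INTER_CUBIC))
E
```

```text
[ 0.65568316 -0.05101442  0.05541681] [-0.84443952  0.0145315  -1.04158815] [-0.02289202 -0.00714047  0.01098181] 0.04600965863712377 5.85
```

View pics/c6.png

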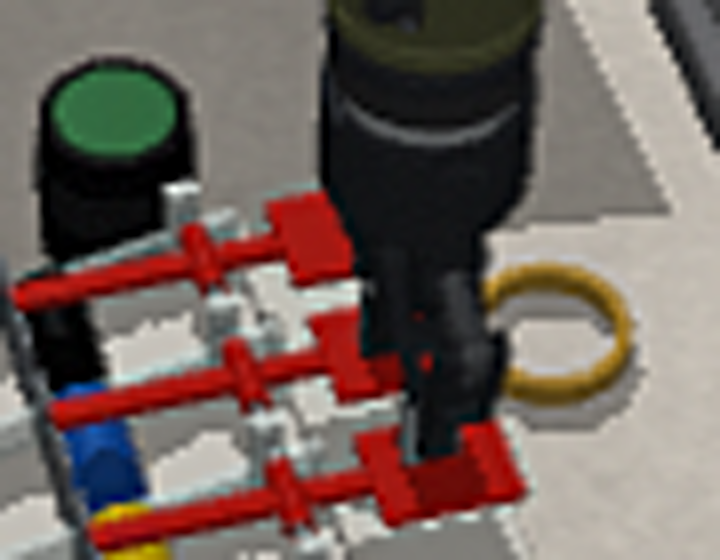

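No contact yet: the levers haven't moved, and the shadows are closing in on the tips. The tips evidently stand well behind the nominal TCP. I'll continue.

>>> apply_moves --commands '[[[0,0,3,0,0,0],[0,0,6,0,0,0],[0,0,9,0,0,0],[0,0,12,0,0,0],[0,0,12,0,0,0]]]'

```text
t: 6.48
position: [0.6559, -0.0511, 0.044]
orientation: [[1.0, 0.025, 0.0], [0.025, -1.0, -0.0], [0.0, 0.0, -1.0]]
ft_force: [-1.2, -0.3, 3.5]
width: 0.0462
grasp_force: 2.0
```

```bash
python3 - <<'E'
from h import *
S=get_image('side')
o=env.get_obs();print(o['position'],o['ft_force'],o['ft_torque'],o['width'],o['t'])
a=S['pixels'][165:235,265:355,::-1]
cv2.imwrite('pics/c7.png',cv2.resize(a,None,fx=8,fy=8,interpolation=cv2.INTER_CUBIC))
E
```

```text
[ 0.65591464 -0.05107132  0.04402355] [-0.51911982  0.15912855  5.32035024] [0.01948403 0.23433915 0.018528  ] 0.04613206186168539 6.525
```

View pics/c7.png

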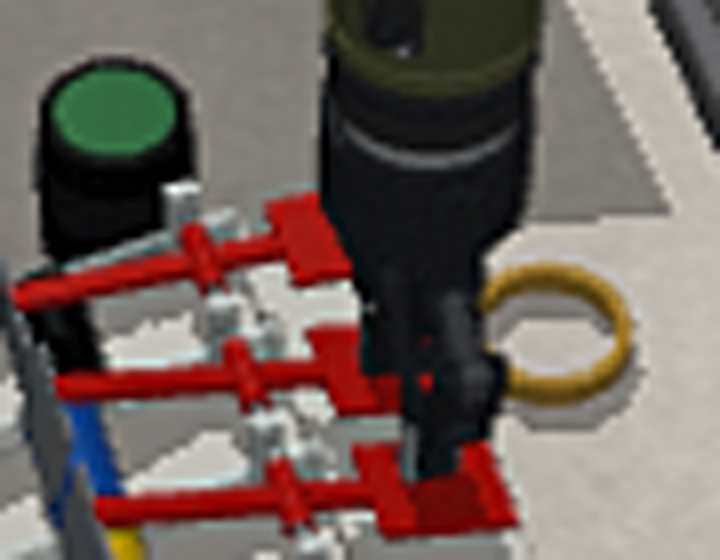

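Both levers are going down together and the left one is at rest. The force of 5.3 N suggests about half travel. Now I'll press fully and hold.

>>> apply_moves --commands '[[[0,0,3,0,0,0],[-1,0,6,0,0,0],[-1,0,9,0,0,0],[-2,0,12,0,0,0],[-2,0,14,0,0,0],[-2,0,14,0,0,0]]]'

```text
t: 7.28
position: [0.6551, -0.0511, 0.0319]
orientation: [[1.0, 0.025, 0.003], [0.025, -1.0, -0.0], [0.003, 0.0, -1.0]]
ft_force: [-1.5, 0.4, 12.1]
width: 0.046
grasp_force: 5.1
```

>>> apply_moves --commands '[[[0,0,0,0,0,0],[0,0,0,0,0,0],[0,0,0,0,0,0],[0,0,0,0,0,0],[0,0,0,0,0,0],[0,0,0,0,0,0],[0,0,0,0,0,0],[0,0,0,0,0,0]]]'

```text
t: 8.28
position: [0.6551, -0.0511, 0.0318]
orientation: [[1.0, 0.025, 0.003], [0.025, -1.0, -0.0], [0.003, 0.0, -1.0]]
ft_force: [-2.8, 0.5, 11.6]
width: 0.0461
grasp_force: 5.1
```

```bash
cat > c.py <<'E'
from h import *
np.set_printoptions(precision=4,suppress=True)
S=get_image('side')
h=cv2.cvtColor(S['pixels'],cv2.COLOR_RGB2HSV)
for n,a,b in(('yellow',20,35),('blue',105,125)):
    m=cv2.inRange(h,(a,130,50),(b,255,255)); m[:170]=0;m[290:]=0;m[:,:230]=0;m[:,318:]=0
    k,l,s,c=cv2.connectedComponentsWithStats(m)
    for j in range(1,k):
        if s[j][4]>15: print(n,c[j],s[j][4],at_z(S,c[j],.045))
o=env.get_obs();print(o['position'],o['ft_force'],o['t'])
E
python3 c.py
```

```text
yellow [257.9521 244.1644] 146 [ 0.4701 -0.0806  0.045 ]
blue [253.4889 228.7407] 135 [ 0.4692 -0.0206  0.045 ]
[ 0.6551 -0.0511  0.0319] [-2.2298 -0.1677 12.9568] 8.325
```

Both canisters are in the pocket, about 97 mm ahead of the origin. Now I'll release slowly, then rise.

>>> apply_moves --commands '[[[1,0,-6,0,0,0],[2,0,-12,0,0,0],[2,0,-19,0,0,0],[2,0,-26,0,0,0],[2,0,-36,0,0,0],[2,0,-60,0,0,0],[2,0,-100,0,0,0],[2,0,-130,0,0,0]]]'

```text
t: 9.32
position: [0.6548, -0.0511, 0.1604]
orientation: [[1.0, 0.025, -0.002], [0.025, -1.0, 0.0], [-0.002, -0.0, -1.0]]
ft_force: [0.2, 0.1, 0.5]
width: 0.046
grasp_force: 0.0
```

>>> apply_moves --commands '[[[0,30,0,0,0,0],[0,80,0,0,0,0],[0,130,0,0,0,0],[0,180,0,0,0,0],[0,220,0,0,0,0],[0,220,0,0,0,0],[0,220,0,0,0,0],[0,220,0,0,0,0]]]'

```text
t: 10.32
position: [0.661, -0.2695, 0.1595]
orientation: [[1.0, 0.026, -0.001], [0.026, -1.0, 0.001], [-0.001, -0.001, -1.0]]
ft_force: [-0.4, 0.4, 0.9]
width: 0.046
grasp_force: 0.0
```

```bash
python3 c.py; python3 - <<'E'
from h import *
S=get_image('side');T=get_image('top')
a=S['pixels'][150:290,220:350,::-1];b=T['pixels'][120:260,200:330,::-1]
cv2.imwrite('pics/c8.png',cv2.resize(np.hstack([a,b]),None,fx=3,fy=3,interpolation=cv2.INTER_CUBIC))
E
```

```text
yellow [257.9521 244.1644] 146 [ 0.4701 -0.0806  0.045 ]
blue [253.4889 228.7407] 135 [ 0.4692 -0.0206  0.045 ]
[ 0.6612 -0.2694  0.1596] [-0.4931  0.0244  0.2739] 10.375
```

View pics/c8.png

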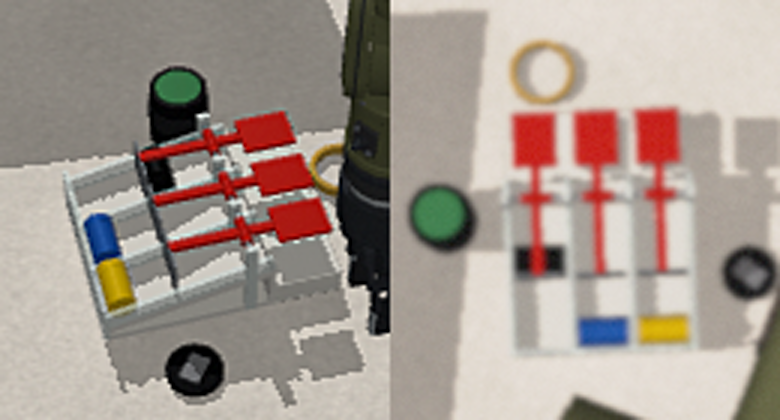

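Yellow and blue lie in the front pocket (side crop, about (115,283) and (102,236)). Black is still behind its gate, all three gates are closed, and the arm is clear.

```bash
python3 -c "
from rig import env
print(env.hand_in())"
```

```text
the job is handed in; nothing more can be done
None
```

The job is handed in (no verdict was returned): the last pictures show the yellow and blue canisters in the front pocket, the black one behind its closed gate, all paddles back up and the arm clear.

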